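# Check a screw lid on the thread gauge and sort it

## Task

Take the screw lid from the round cork mat and screw it clockwise onto the thread gauge until it stops, snug but not forced, so that it presses one of the gauge's two tell-tales down: the shoulder ring if it goes fully home, the nose pin if it stops short. Then unscrew it and set it down upright near the middle of the square wooden tray if it went fully home, of the round clay dish if it stopped short. Touch the gauge with the lid only, and leave the other lid on its tile, the mug, the jar and the bowl where they are.

Things in the scene. Friction and masses are not known exactly. Their poses are not given: they have to be found in the camera images.
- lid_a_mid (a point): A white screw lid standing rim down: round skirt 48 mm across, 37 mm high, open below; on its flat top a flat-sided blade grip 42 mm long (along the lid's x), 14 mm wide (y), 22 mm high: 59 mm in all. About 0.1 kg. This point: the lid's centre, 29.5 mm above its rim; z up. The two lids look the same; only trying shows whether one goes home.
- lid_b_mid (a point): A white screw lid standing rim down: round skirt 48 mm across, 37 mm high, open below; on its flat top a flat-sided blade grip 42 mm long (along the lid's x), 14 mm wide (y), 22 mm high: 59 mm in all. About 0.1 kg. This point: the lid's centre, 29.5 mm above its rim; z up. The two lids look the same; only trying shows whether one goes home.
- gauge_seat (a point): On the axis of the thread gauge, on its flat shoulder (58 mm disc, 34 mm above the bench) where a lid's rim rests when fully home; the lid's centre is then 29.5 mm above this point and its x axis along this point's x, either way round (to some 0.2 rad). A bad lid stops hard about 3.5 mm (0.7 rad) before home and wedges in the thread if turned on.
- gauge_nose (a point): Middle of the post's flat nose, 26 mm above the shoulder, axes as gauge_seat. A lid let down with its x axis 1.75 to 2.2 rad counter-clockwise (from above) of this x, or half a turn from that, drops into the thread 7 to 9 mm above home; then it turns clockwise, sinking with the thread. Let down less far round it lands on the crest, some 15 mm higher, and must be turned back until it drops.
- shoulder_ring (a joint): Steel tell-tale ring round the post, 53 mm across, standing 2.5 mm proud of the shoulder (0). A lid that goes fully home presses it flush (0.0025 m) against 1.5 N of friction, and it stays down.
- nose_pin (a joint): Steel tell-tale pin, 10 mm across, standing 2.5 mm proud of the nose (0). A bad lid has a lump inside that presses it flush (0.0025 m) against 1.5 N of friction where the lid stops short; it stays down. A sound lid does not touch it.
- mat: Round cork mat, 90 mm across, 6 mm thick, fixed to the bench; the lid to be checked stands on it. Origin: centre of its underside.
- tile: Square glazed tile, 85 x 85 x 6 mm, fixed to the bench; the other lid waits on it. Origin: centre of its underside.
- tray_floor (a point): Square wooden tray, 130 x 130 mm outside, 18 mm high, walls 6 mm, fixed, for lids that go fully home. This point: centre of its inner floor, 5 mm above the bench.
- dish_floor (a point): Round shallow clay dish, 132 mm across the rim, 18 mm high, wall 6 mm, fixed, for lids that stop short. This point: centre of its inner floor, 6 mm above the bench.
- lid_a: The lid of point lid_a_mid. Origin: centre of its rim. Inside the skirt two lugs 5 mm thick, centres 7 mm above the rim, point inwards along the lid's +x and -x: a half turn makes no difference.
- lid_b: The lid of point lid_b_mid. Origin: centre of its rim. Inside the skirt two lugs 5 mm thick, centres 7 mm above the rim, point inwards along the lid's +x and -x: a half turn makes no difference.
- gauge: The thread gauge: an upright aluminium post with a coarse two-start right-hand thread on a fixed wooden block 110 x 110 x 18 mm, sides along x and y; origin under the block's centre. Thread 31 mm across, core 21 mm; the lid's lugs pass the core with 1.5 mm to spare. Lead 30 mm a turn (4.8 mm per rad); play of the lugs in the slot about 1.7 mm up and down. Snug at the stop is a thrust of some 12 N; it must never be loaded over 60 N.
- mug: Bystander: a white mug, 76 mm across, 95 mm high; origin under its centre.
- jar: Bystander: a black glaze jar, 60 mm across, 85 mm high; origin under its centre.
- bowl: Bystander: a small clay bowl, 110 mm across, 50 mm high; origin under its centre.
Things that resemble listed ones, but are neither listed nor needed, are in the scene too. What is shaped like the lid_b but turquoise or yellow is not meant. Leave any purple look-alike of the lid_a alone.

How it is judged:
By the outcome, as a careful person would: the job done as asked, in the order asked, and still so for the second after the job is handed in, with the robot touching nothing.
It also fails if it takes over 72 s, if anything falls off the work surface, if the arm or the gripper's body presses on something with over 40 N, if the wrist force passes 120 N, or if a joint passes its speed limit or range.

## Robot

A 6-joint arm with a two-finger parallel gripper is mounted at the origin on the work surface. World frame = base frame: x ahead of the robot, y to its left, z up, the work surface at z = 0. Lengths are in mm, angles in degrees, forces in N, time in s.
With the tool pointing down it reaches from about 300 to 850 mm from the base axis. Payload 4.2 kg.
Tool frame: the origin (TCP) lies midway between the tips of the shut fingers; the grasp point (between the pads) lies 19 mm behind it (env.grip_depth is the distance from the TCP to the grasp point, in mm); z points along the fingers, y is the line along which they close (so a half turn about z gives the same grasp; the last joint's range is limited). The gripper opens to 91 mm and grips with 3 to 60 N. Pads are 32 mm wide; open, the fingers measure 118 mm over their backs; the gripper's body (76 mm by 178 mm) begins 60 mm behind the grasp point.
Start: joints at [63.656, 18.312, 89.639, -0, 72.044, -1.146], TCP at [244.816, 520.297, 213.976] pointing down, gripper open.
Joint ranges: [-177.97, 177.97], [-48.28, 115.42], [12.27, 149.76], [-77.06, 257.06], [2.81, 150.46], [-146.56, 146.56]. Speed limits (degrees/s): [147.25, 147.25, 180, 180, 180, 180].

## Interface

Orientations are given as [roll, pitch, yaw] about the fixed x, y, z axes, in that order (R = Rz(yaw) Ry(pitch) Rx(roll)).
In Python, from workcell import env, eyes gives the robot as it stands.
- The arm moves only by the tool send_rows, never from a script. Its argument "motion" is a list of rows, each a list of 7 numbers: the shift along the world's x, y, z normalised to -1 to 1, where 1 is 0.5 m, then the turn, a rotation vector about the world's x, y, z normalised to -1 to 1, where 1 is 60 degrees, then the opening, from -1 (shut) to 1 (fully open). A call has 1 to 20 rows; each row is the pose to reach, as a shift and turn from the pose commanded when the call began; what a row does not reach only later rows make up. A row lasts 1/8 s, in which the tool goes at most 62.5 mm and 10.7 degrees, less where a joint would pass 70% of its speed; a pose out of reach is approached as far as the arm can. A call with a number of a shift or a turn outside -1 to 1 is refused whole. A call with a gripper value outside its range is refused whole. The fingers move at their own pace and stop on an object; "squeeze" is the grip in N (left out, the last holds). Time passes only in rows, so rows that repeat a pose let the fingers close. It gives the time, the measured TCP pose, the force, the opening and the grip force at its end, in the units of the state.
- env.state(): the state, without advancing time (a new reading comes with each control period).
- eyes.grab_frame(name): name is "scene" or "top" or "wrist"; returns a dict with "pixels" (480x640x3 uint8, red, green, blue), "depth" (480x640 float32, mm along the optical axis (not along the pixel's ray), 0 where there is no reading), "fx", "fy", "cx", "cy" (pixels), "R" (3x3) and "t" (3): a world point X has camera coordinates R X + t; the wrist camera has in their place "T_tool_cam" (4x4, takes a point from camera to tool coordinates, whose origin is the TCP and whose axes are the flange's). Camera axes: x right, y down, z forward; pixel columns grow to the right and rows downward; lengths in mm; the calibration is good to about 2 mm. A picture is of the moment at which its call begins: read the wrist's pose just before it.
- env.job_done(): hands the job in; it is judged then, once.
The state is a dict: "time_s": time; "qpos": joint angles; "qvel": joint speeds; "effort": joint torques, N m; "ee_pos": TCP position; "ee_rot": TCP orientation; "force": force on the tool from outside, world axes, zero at the start; "torque": the same for the moment, N m; "gripper_width": finger opening in mm; "gripper_force": force on a finger pad.
Only numpy, scipy, OpenCV 4.12 (cv2) and the standard library are available. Lean on these libraries where they do the work, as an engineer would, in place of code of your own. Each camera call takes 0.05 s, during which the arm holds its last target. There are 200 camera calls.

## Working session

There is one attempt and no reset: what is moved stays moved. The work goes in short steps, Python scripts to look and compute and a tool call to move; the robot and the scene stay as the last step left them, time stands still between calls to the robot, and variables do not carry over. Pictures are saved under pics/ and viewed, at most 10 in all, crops included, and the job is handed in when it is done.

Besides the shell and the picture viewer there is one more tool, called after "Call:" by a JSON object that holds its "name" and its "arguments", one argument or row to a line. send_rows: Moves the arm, as the interface text tells. Its arguments: {"type":"object","properties":{"motion":{"type":"array"},"squeeze":{"type":"number"}},"required":["motion"]}

```bash
mkdir -p pics; ls; python3 - <<'E'
from workcell import env, eyes
import cv2,numpy as np,pickle
s=env.state();print(s)
d={}
for n in("scene","top"):
    f=eyes.grab_frame(n);d[n]=f;cv2.imwrite(f"pics/{n}0.png",f["pixels"][:,:,::-1])
    print(n,f["fx"],f["cx"],f["cy"],f["R"],f["t"])
pickle.dump(d,open("f0.pkl","wb"))
E
```

```text
pics
{'time_s': 0.0, 'qpos': array([ 6.36540789e+01,  1.83492825e+01,  8.97066173e+01,  1.98820715e-04,
        7.20408410e+01, -1.14529510e+00]), 'qvel': array([ 0.06601361,  0.03824641, -0.09535181,  0.00394533, -0.02956491,
        0.0282337 ]), 'effort': array([ 1.63553359e-04, -4.12463272e+01, -2.31973761e+01,  7.27636297e-02,
        4.56242077e-02, -1.26589575e-04]), 'ee_pos': array([244.60234405, 519.83390349, 213.14246766]), 'ee_rot': array([-1.79903282e+02, -2.12263065e-03,  1.54799311e+02]), 'force': array([ 0.45444714, -0.0983129 , -1.11289873]), 'torque': array([-0.00524492, -0.02197321, -0.01514352]), 'gripper_force': 0.0, 'gripper_width': 91.35619401465644}
scene 458.2968256720664 323.8580335397271 237.78808202787778 [[ 0.17774111  0.98407589 -0.00165407]
 [ 0.76876015 -0.13990029 -0.62404787]
 [-0.61434187  0.10964738 -0.78138436]] [ -96.2993726  -446.41867232 1416.69836199]
top 578.3886306504381 331.09642835165516 240.76153426007158 [[ 0.01586985 -0.99980762  0.01152713]
 [-0.98042123 -0.01782308 -0.1961034 ]
 [ 0.19627112 -0.00818931 -0.98051547]] [ -28.01470377  644.23649183 1445.47242039]
```

View pics/top0.png

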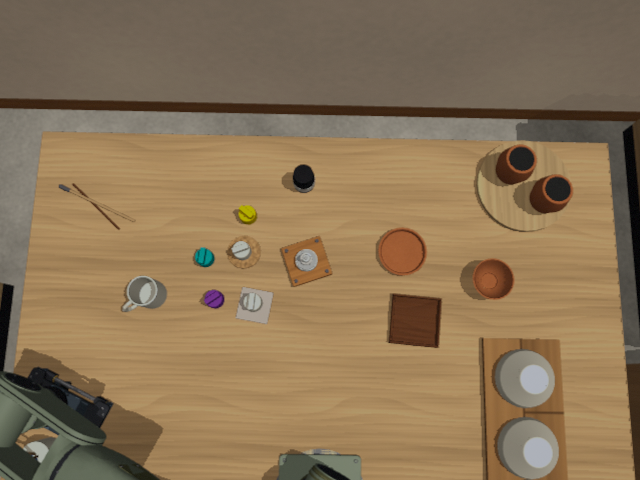

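View pics/scene0.png

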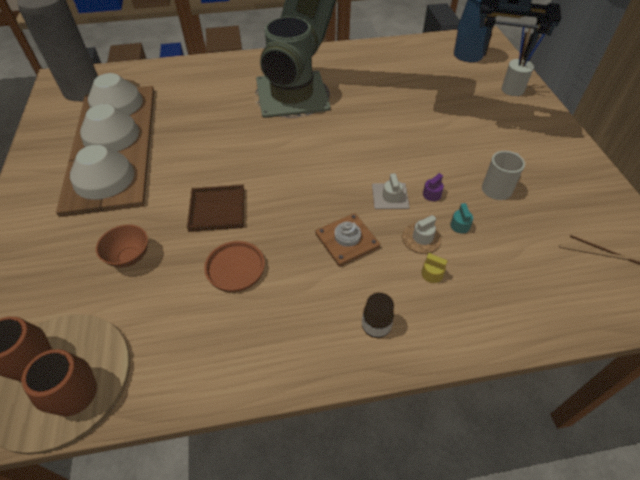

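Top view: white lids at (241,250) on the round cork mat and (252,301) on the square tile. The turquoise (204,257), yellow (247,214) and purple (214,299) ones are look-alikes. The gauge is at (306,261), dish (402,251) and tray (415,320). The lid meant is the white one on the round cork mat. I'll confirm that in a crop and take rough positions.

```bash
cat > h.py <<'E'
import numpy as np,cv2
def cam(f,T=None):
    """R,t world->cam; T = tool pose 4x4 for wrist"""
    if T is None: return np.array(f["R"]),np.array(f["t"])
    M=np.linalg.inv(T@np.array(f["T_tool_cam"])); return M[:3,:3],M[:3,3]
def ray(f,uv,z,T=None):
    R,t=cam(f,T); uv=np.atleast_2d(uv).astype(float)
    d=np.c_[(uv[:,0]-f["cx"])/f["fx"],(uv[:,1]-f["cy"])/f["fy"],np.ones(len(uv))]@R
    c=-R.T@t
    return c+d*((z-c[2])/d[:,2])[:,None]
def proj(f,X,T=None):
    R,t=cam(f,T); p=np.atleast_2d(X)@R.T+t
    return np.c_[f["fx"]*p[:,0]/p[:,2]+f["cx"],f["fy"]*p[:,1]/p[:,2]+f["cy"]]
def toolT(s):
    from scipy.spatial.transform import Rotation as Ro
    T=np.eye(4);T[:3,:3]=Ro.from_euler("xyz",s["ee_rot"],degrees=True).as_matrix();T[:3,3]=s["ee_pos"];return T
def tri(obs):
    A=[];b=[]
    for f,uv,T in obs:
        R,t=cam(f,T);x=(uv[0]-f["cx"])/f["fx"];y=(uv[1]-f["cy"])/f["fy"]
        A+=[R[0]-x*R[2],R[1]-y*R[2]];b+=[x*t[2]-t[0],y*t[2]-t[1]]
    return np.linalg.lstsq(np.array(A),np.array(b),rcond=None)[0]
E
python3 - <<'E'
import pickle,cv2,numpy as np
from h import *
d=pickle.load(open("f0.pkl","rb"));f=d["top"]
for n,uv,z in [("lidA",(241,250),60),("lidB",(252,301),60),("gauge",(306,258),62),("dish",(402,251),18),("tray",(415,320),10),("jar",(303,173),85),("mug",(142,290),95)]:
    print(n,ray(f,uv,z).round(0))
c=f["pixels"][190:330,180:350,::-1]
s=d["scene"]["pixels"][160:300,310:480,::-1]
cv2.imwrite("pics/crop.png",np.hstack([cv2.resize(c,None,fx=2.3,fy=2.3,interpolation=2),cv2.resize(s,None,fx=2.3,fy=2.3,interpolation=2)]))
E
```

```text
lidA [[617. 217.  60.]]
lidB [[485. 183.  60.]]
gauge [[598.  47.  62.]]
dish [[ 629. -208.   18.]]
tray [[ 446. -242.   10.]]
jar [[821.  60.  85.]]
mug [[504. 454.  95.]]
```

View pics/crop.png

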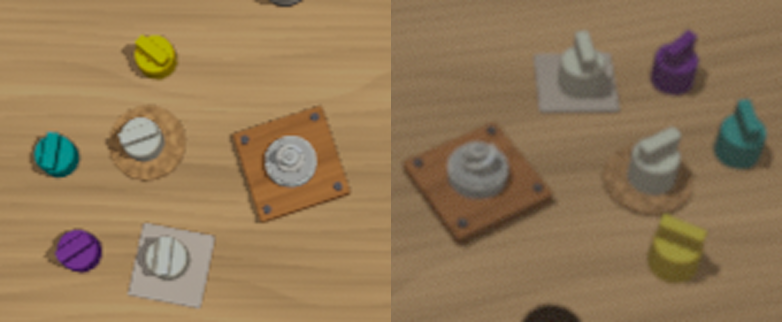

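The crop confirms it: the white lid on the round cork mat (crop (141,138)) is the one to take. Its blade runs near world −y with a slight +x tilt. Next I'll bring the wrist camera above the lid and gauge.

```bash
python3 - <<'E'
from workcell import eyes
f=eyes.grab_frame("wrist");print(f["T_tool_cam"],f["fx"],f["cx"],f["cy"])
E
```

```text
[[-2.13450727e-04 -9.55729466e-01 -2.94246737e-01  8.28773692e+01]
 [ 9.99999902e-01 -3.18305572e-04  3.08459863e-04 -3.94577866e-01]
 [-3.88464556e-04 -2.94246643e-01  9.55729440e-01 -1.69245486e+02]
 [ 0.00000000e+00  0.00000000e+00  0.00000000e+00  1.00000000e+00]] 427.2501645249718 327.2091134370882 243.02929737114653
```

Call:
{"name": "send_rows", "arguments": {
  "motion": [
    [0.75, -0.66, -0.06, 0, 0, -0.78, 1],
    [0.75, -0.66, -0.06, 0, 0, -0.78, 1],
    [0.75, -0.66, -0.06, 0, 0, -0.78, 1],
    [0.75, -0.66, -0.06, 0, 0, -0.78, 1],
    [0.75, -0.66, -0.06, 0, 0, -0.78, 1],
    [0.75, -0.66, -0.06, 0, 0, -0.78, 1],
    [0.75, -0.66, -0.06, 0, 0, -0.78, 1],
    [0.75, -0.66, -0.06, 0, 0, -0.78, 1],
    [0.75, -0.66, -0.06, 0, 0, -0.78, 1],
    [0.75, -0.66, -0.06, 0, 0, -0.78, 1],
    [0.75, -0.66, -0.06, 0, 0, -0.78, 1]
  ]
}}

```text
time_s: 1.52
ee_pos: [618.7, 191.5, 184.1]
ee_rot: [-180.0, -0.0, 108.1]
force: [0.3, 1.1, 0.3]
gripper_width: 91.2
gripper_force: 0.0
```

```bash
cat > snap.py <<'E'
import sys,pickle,cv2
from workcell import env,eyes
n=sys.argv[1];s=env.state();f=eyes.grab_frame("wrist")
pickle.dump((s,f),open(n+".pkl","wb"));cv2.imwrite(f"pics/{n}.png",f["pixels"][:,:,::-1])
print(s["time_s"],s["ee_pos"].round(2),s["ee_rot"].round(2),s["qvel"].round(2))
E
python3 snap.py w1
```

```text
1.525 [618.72 191.49 184.13] [-1.7998e+02 -2.0000e-02  1.0809e+02] [ 0.42 -0.24 -0.04 -0.21 -0.14 -0.02]
```

View pics/w1.png

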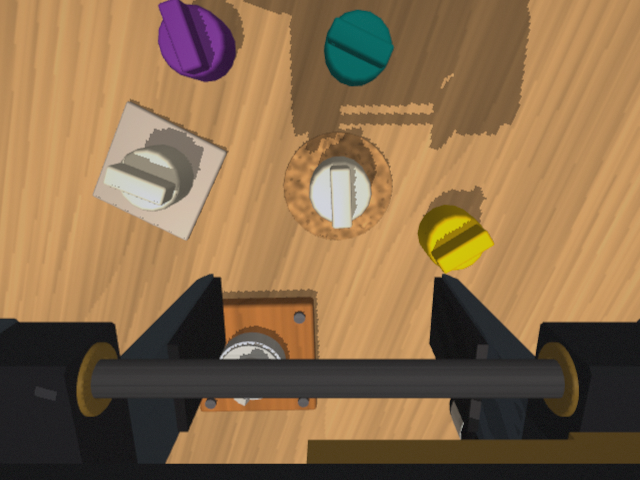

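The wrist view shows the target lid at (340,190) on the cork, with its blade already aligned with tool x. The gauge is at (255,365), partly hidden, and its block is aligned with the image. Next is a look down on the gauge.

Call:
{"name": "send_rows", "arguments": {
  "motion": [
    [0, -0.4, -0.06, 0, 0, 0, 1],
    [0, -0.4, -0.06, 0, 0, 0, 1],
    [0, -0.4, -0.06, 0, 0, 0, 1],
    [0, -0.4, -0.06, 0, 0, 0, 1],
    [0, -0.4, -0.06, 0, 0, 0, 1],
    [0, -0.4, -0.06, 0, 0, 0, 1]
  ]
}}

```text
time_s: 2.33
ee_pos: [620.0, -7.8, 154.4]
ee_rot: [179.9, -0.0, 108.1]
force: [-0.8, -0.2, -0.8]
gripper_width: 91.3
gripper_force: 0.0
```

```bash
python3 snap.py w2; python3 - <<'E'
import pickle,cv2
from h import *
s,f=pickle.load(open("w2.pkl","rb"));T=toolT(s)
u,v=proj(f,[[598,47,60]],T)[0].astype(int);print(u,v)
c=f["pixels"][max(v-75,0):v+75,u-100:u+100,::-1]
cv2.imwrite("pics/w2c.png",cv2.resize(c,None,fx=4,fy=4,interpolation=2)); print(max(v-75,0),u-100)
E
```

```text
2.325 [619.99  -7.77 154.44] [ 1.7994e+02 -2.0000e-02  1.0811e+02] [ 0.41  0.1  -0.   -0.25  0.01 -0.16]
319 153
78 219
```

View pics/w2c.png

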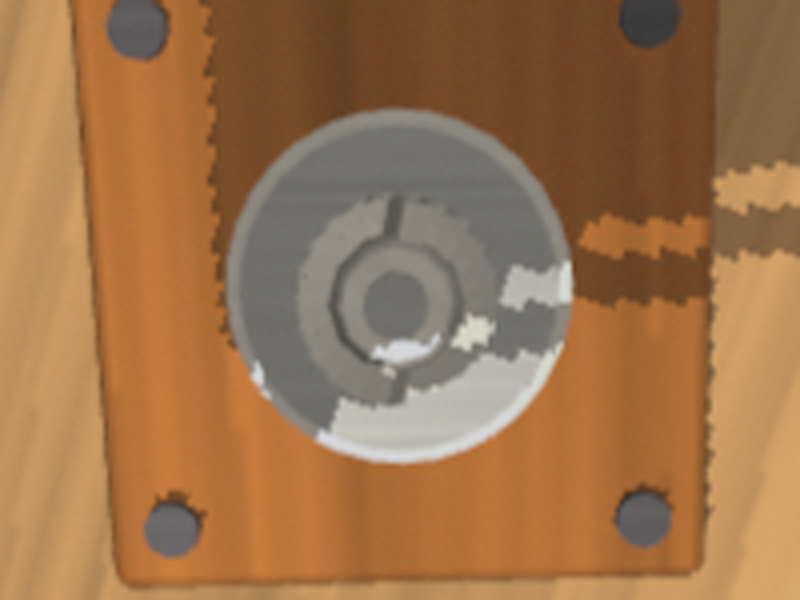

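The gauge crop shows the disc centred at (400,287) and the nose pin at (396,305). The thread's step edges are at (395,215) and (395,385), so they lie along tool x at about 108°. I'll use depth to check the thread's sense and fit the centres.

```bash
cat > meas.py <<'E'
import pickle,cv2
from h import *
s,f=pickle.load(open("w2.pkl","rb"));T=toolT(s);R,t=cam(f,T)
D=f["depth"];v,u=np.mgrid[78:228,219:419];z=D[78:228,219:419]
P=np.stack([(u-f["cx"])/f["fx"]*z,(v-f["cy"])/f["fy"]*z,z],-1).reshape(-1,3)
W=((P-t)@R)[z.ravel()>0]
def circ(p):
    A=np.c_[2*p,np.ones(len(p))];x=np.linalg.lstsq(A,(p**2).sum(1),rcond=None)[0];return x[:2],np.sqrt(x[2]+x[:2]@x[:2])
m=(W[:,2]>27)&(W[:,2]<70)
print("z hist",np.histogram(W[:,2],bins=range(-5,75,4)))
q=W[m][:,:2].astype(np.float32);h=cv2.convexHull(q)[:,0];print("disc depth",circ(h.astype(float)))
q=W[(W[:,2]>58.5)&(W[:,2]<70)];print("top",len(q),cv2.minEnclosingCircle(q[:,:2].astype(np.float32)))
# disc by colour in image: low saturation
hsv=cv2.cvtColor(f["pixels"],cv2.COLOR_RGB2HSV)
M=((hsv[...,1]<60)&(hsv[...,2]>60)).astype(np.uint8)
n,L,st,ce=cv2.connectedComponentsWithStats(M);k=L[int(151),int(319)] or np.argmax(st[1:,4])+1;print(st[k])
c=cv2.convexHull(max(cv2.findContours((L==k).astype(np.uint8),0,1)[0],key=len))[:,0]
w=ray(f,c,34,T)[:,:2];print("disc colour",circ(w))
c0=circ(w)[0]
r=np.hypot(*(W[:,:2]-c0).T);a=np.degrees(np.arctan2(*(W[:,:2]-c0).T[::-1]))%360
m=(r>11.5)&(r<14.5)
for b in range(0,360,12):
    k=m&(a>=b)&(a<b+12);print(b+6,W[k][:,2].mean().round(1) if k.any() else None,end="; ")
# block orientation: orange mask, min area rect at z=18
M=cv2.inRange(hsv,(5,120,60),(15,255,255));
c=max(cv2.findContours(M,0,1)[0],key=cv2.contourArea)[:,0];w=ray(f,c,18,T)[:,:2].astype(np.float32);print("\nblock",cv2.minAreaRect(w))
# lid in w1
s,f=pickle.load(open("w1.pkl","rb"));T=toolT(s);R,t=cam(f,T)
hsv=cv2.cvtColor(f["pixels"],cv2.COLOR_RGB2HSV)
M=((hsv[...,1]<50)&(hsv[...,2]>110)).astype(np.uint8);n,L,st,ce=cv2.connectedComponentsWithStats(M)
k=L[190,340];print(st[k]);c=cv2.convexHull(max(cv2.findContours((L==k).astype(np.uint8),0,1)[0],key=len))[:,0]
z=f["depth"];v,u=np.nonzero((L==k)&(z>0));zz=z[v,u];W=(np.c_[(u-f["cx"])/f["fx"]*zz,(v-f["cy"])/f["fy"]*zz,zz]-t)@R
print(np.histogram(W[:,2],bins=range(30,75,4)))
b=W[(W[:,2]>60)];print("blade",b.mean(0),cv2.minAreaRect(b[:,:2].astype(np.float32)))
b=W[(W[:,2]>40)&(W[:,2]<48)];print("top plate",circ(cv2.convexHull(b[:,:2].astype(np.float32))[:,0].astype(float)))
E
python3 meas.py
```

```text
z hist (array([ 5434,  1995,     0,     0,   486, 15494,   495,     0,    11,
        2329,  1610,    14,   203,   304,   343,   832,   330,     0,
           0]), array([-5, -1,  3,  7, 11, 15, 19, 23, 27, 31, 35, 39, 43, 47, 51, 55, 59,
       63, 67, 71]))
disc depth (array([596.99393262,  45.58793331]), np.float64(28.872884764942313))
top 468 ((596.7703247070312, 44.694828033447266), 14.329808235168457)
[ 276  105   86   89 5951]
disc colour (array([596.83231219,  45.94441795]), np.float64(28.622099053364725))
6 50.3; 18 50.8; 30 52.0; 42 53.2; 54 54.2; 66 54.9; 78 56.0; 90 57.1; 102 57.2; 114 49.6; 126 44.8; 138 45.7; 150 46.7; 162 47.7; 174 49.0; 186 49.9; 198 50.6; 210 51.9; 222 52.8; 234 53.8; 246 54.8; 258 56.0; 270 56.8; 282 57.5; 294 51.7; 306 44.8; 318 45.9; 330 46.8; 342 47.9; 354 49.1; 
block ((597.8284912109375, 51.248008728027344), (121.62431335449219, 127.01626586914062), 16.86588478088379)
[ 310  161   61   67 2966]
(array([   0,   32, 1308,  429,    1,    0,    1,   73, 1110,    0,    0]), array([30, 34, 38, 42, 46, 50, 54, 58, 62, 66, 70, 74]))
blade [619.77353812 219.77358844  63.40715165] ((620.1272583007812, 219.07313537597656), (13.972254753112793, 41.02755355834961), 20.681324005126953)
top plate (array([619.93574964, 219.05042011]), np.float64(22.028827095958036))
```

The thread step is near 110°, and the surface rises counter-clockwise to it, so gauge x ≈ 18° and entry needs a lid yaw of about 118–144°. I'll take a second gauge view turned 60° to solve for the hand-eye bias.

Call:
{"name": "send_rows", "arguments": {
  "motion": [
    [0.07, 0.09, 0, 0, 0, 1, 1],
    [0.07, 0.09, 0, 0, 0, 1, 1],
    [0.07, 0.09, 0, 0, 0, 1, 1],
    [0.07, 0.09, 0, 0, 0, 1, 1],
    [0.07, 0.09, 0, 0, 0, 1, 1],
    [0.07, 0.09, 0, 0, 0, 1, 1],
    [0.07, 0.09, 0, 0, 0, 1, 1],
    [0.07, 0.09, 0, 0, 0, 1, 1]
  ]
}}

```text
time_s: 3.38
ee_pos: [654.8, 36.3, 154.1]
ee_rot: [180.0, 0.0, 168.0]
force: [0.4, 0.0, 0.9]
gripper_width: 91.2
gripper_force: 0.0
```

```bash
python3 snap.py w3; cat > m2.py <<'E'
import pickle,cv2
from h import *
def circ(p):
    A=np.c_[2*p,np.ones(len(p))];x=np.linalg.lstsq(A,(p**2).sum(1),rcond=None)[0];return x[:2],np.sqrt(x[2]+x[:2]@x[:2])
C=[];Rs=[]
for n in("w2","w3"):
    s,f=pickle.load(open(n+".pkl","rb"));T=toolT(s);R,t=cam(f,T)
    z=f["depth"];v,u=np.nonzero(z>0);zz=z[v,u];W=(np.c_[(u-f["cx"])/f["fx"]*zz,(v-f["cy"])/f["fy"]*zz,zz]-t)@R
    near=np.hypot(W[:,0]-597,W[:,1]-46)
    m=(near<34)&(W[:,2]>27)&(W[:,2]<70)
    I=np.zeros(z.shape,np.uint8);I[v[m],u[m]]=1
    c=cv2.convexHull(max(cv2.findContours(I,0,1)[0],key=len))[:,0]
    a=circ(ray(f,c,34,T)[:,:2])
    m=(near<60)&(W[:,2]>12)&(W[:,2]<24)
    print(n,"disc",a,"block top z",np.median(W[m][:,2]),"shoulder z",np.median(W[(near>26.8)&(near<28.4)&(W[:,2]>28)][:,2]))
    # block edges at z=18
    m=(np.hypot(W[:,0]-597,W[:,1]-46)<85)&(W[:,2]>12)&(W[:,2]<24)
    I[:]=0;I[v[m],u[m]]=1;I=cv2.morphologyEx(I,cv2.MORPH_CLOSE,np.ones((5,5)))
    h=max(cv2.findContours(I,0,1)[0],key=cv2.contourArea)[:,0]
    print("  block",cv2.minAreaRect(ray(f,h,18,T)[:,:2].astype(np.float32)))
    C.append(a[0]);Rs.append(T[:2,:2])
b=np.linalg.solve(Rs[0]-Rs[1],C[0]-C[1]);print("tool bias",b,"corrected",C[0]-Rs[0]@b,"lid bias world",Rs[0]@b)
E
python3 m2.py
```

```text
3.375 [654.85  36.28 154.11] [1.7998e+02 1.0000e-02 1.6798e+02] [-0.45 -0.08  0.07  0.1  -0.06 -0.38]
w2 disc (array([597.01694278,  45.74451539]), np.float64(28.73262419211601)) block top z 16.526324211536195 shoulder z 246.56980686326867
  block ((596.9839477539062, 45.9830322265625), (108.4255599975586, 108.4413070678711), 19.394468307495117)
w3 disc (array([597.00426188,  46.05121909]), np.float64(28.710128052391422)) block top z 16.58973714553933 shoulder z 246.04889987307064
  block ((596.8240966796875, 46.109619140625), (108.46476745605469, 108.43365478515625), 19.39789581298828)
tool bias [-0.2200326   0.21488169] corrected [596.74431252  45.88685727] lid bias world [ 0.27263026 -0.14234189]
```

The bias is negligible (about 0.3 mm). The gauge is at (597.0, 45.9) with x at 19.4°, and the lid is at (620.0, 219.1) with its blade at 110.7°. Going to the grasp.

Call:
{"name": "send_rows", "arguments": {
  "motion": [
    [-0.07, 0.3676, -0.108, 0, 0, -0.955, 0],
    [-0.07, 0.3676, -0.108, 0, 0, -0.955, 0],
    [-0.07, 0.3676, -0.108, 0, 0, -0.955, 0],
    [-0.07, 0.3676, -0.108, 0, 0, -0.955, 0],
    [-0.07, 0.3676, -0.108, 0, 0, -0.955, 0],
    [-0.07, 0.3676, -0.108, 0, 0, -0.955, 0],
    [-0.07, 0.3676, -0.108, 0, 0, -0.955, 0],
    [-0.07, 0.3676, -0.108, 0, 0, -0.955, 0],
    [-0.07, 0.3676, -0.15, 0, 0, -0.955, 0],
    [-0.07, 0.3676, -0.19, 0, 0, -0.955, 0],
    [-0.07, 0.3676, -0.205, 0, 0, -0.955, 0],
    [-0.07, 0.3676, -0.21, 0, 0, -0.955, 0],
    [-0.07, 0.3676, -0.215, 0, 0, -0.955, 0],
    [-0.07, 0.3676, -0.215, 0, 0, -0.955, 0]
  ]
}}

```text
time_s: 5.18
ee_pos: [620.1, 219.2, 47.0]
ee_rot: [179.9, 0.0, 110.7]
force: [0.4, 0.0, -0.4]
gripper_width: 45.6
gripper_force: 0.0
```

```bash
python3 snap.py w4
```

```text
5.175 [620.07 219.21  46.95] [179.95   0.   110.71] [ 0.08 -0.1  -0.09  0.05  0.05  0.13]
```

View pics/w4.png

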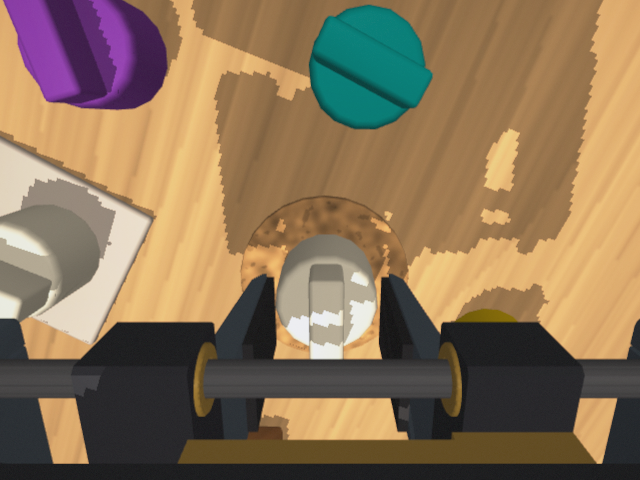

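The lid sits centred between the open fingers at (327,290), with the blade aligned. Closing and lifting.

Call:
{"name": "send_rows", "arguments": {
  "motion": [
    [0, 0, -0.001, 0, 0, 0, -1],
    [0, 0, -0.001, 0, 0, 0, -1],
    [0, 0, -0.001, 0, 0, 0, -1],
    [0, 0, -0.001, 0, 0, 0, -1],
    [0, 0, -0.001, 0, 0, 0, -1],
    [0, 0, -0.001, 0, 0, 0, -1]
  ],
  "squeeze": 35
}}

```text
time_s: 5.98
ee_pos: [619.8, 219.1, 46.0]
ee_rot: [180.0, 0.0, 110.7]
force: [0.3, 0.4, -0.6]
gripper_width: 13.6
gripper_force: 35.0
```

Call:
{"name": "send_rows", "arguments": {
  "motion": [
    [0, 0, 0.04, 0, 0, 0, -1],
    [0, 0, 0.1, 0, 0, 0, -1],
    [0, 0, 0.16, 0, 0, 0, -1],
    [0, 0, 0.16, 0, 0, 0, -1],
    [0, 0, 0.16, 0, 0, 0, -1],
    [0, 0, 0.16, 0, 0, 0, -1]
  ]
}}

```text
time_s: 6.72
ee_pos: [618.8, 218.7, 124.0]
ee_rot: [-179.8, -0.0, 110.7]
force: [-0.5, -0.8, -1.5]
gripper_width: 14.1
gripper_force: 35.0
```

```bash
python3 snap.py w5; python3 - <<'E'
import pickle,cv2
from h import *
s,f=pickle.load(open("w5.pkl","rb"));print(s["force"],s["gripper_width"])
a=pickle.load(open("w4.pkl","rb"))[1]["pixels"][180:400,200:460,::-1];b=f["pixels"][180:400,200:460,::-1]
cv2.imwrite("pics/w45.png",cv2.resize(np.hstack([a,b]),None,fx=1.5,fy=1.5))
T=toolT(s);R,t=cam(f,T)
z=f["depth"];v,u=np.nonzero((z>0)&(z<190));zz=z[v,u];W=(np.c_[(u-f["cx"])/f["fx"]*zz,(v-f["cy"])/f["fy"]*zz,zz])
Tc=np.array(f["T_tool_cam"]);P=W@Tc[:3,:3].T+Tc[:3,3]
m=(abs(P[:,1])<40)&(P[:,2]>-4)&(P[:,2]<45)&(abs(P[:,0])<40);P=P[m]
k=P[(P[:,2]>0)&(P[:,2]<7)]
print("plate",len(k),k.min(0),k.max(0)); k=k[k[:,0]>0]
A=np.c_[2*k[:,:2],np.ones(len(k))]
print("lid outer x max",np.percentile(P[P[:,2]>3][:,0],99.5),"y range",np.percentile(P[P[:,2]>3][:,1],[.5,99.5]), np.median(P[(abs(P[:,1])<3)&(P[:,0]>15)],0))
E
```

```text
6.725 [618.81 218.74 124.04] [-1.7981e+02 -1.0000e-02  1.1070e+02] [-0.   -0.01 -0.35  0.07  0.1  -0.03]
[-0.46208119 -0.75812501 -1.52788385] 14.08972836300133
plate 979 [ 1.54868395e+00 -2.10855313e+01  4.57727772e-03] [22.4988069  22.04379563  6.99086772]
lid outer x max 22.770945480611875 y range [-20.62095804  21.58677905] [20.68763554  0.26215951  4.78788585]
```

View pics/w45.png

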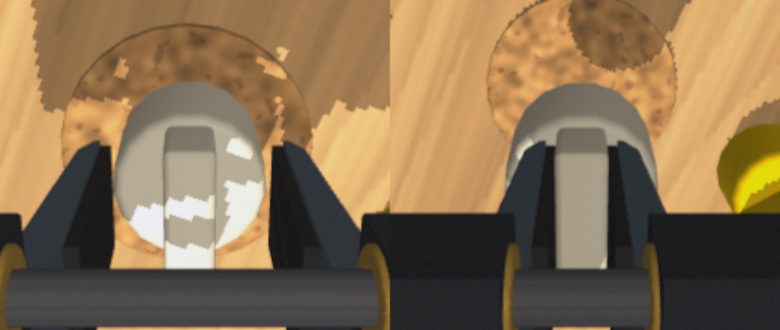

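Right half: the lid is held square in the fingers and clear of the mat. Carrying it over the gauge, yaw 132.4°.

Call:
{"name": "send_rows", "arguments": {
  "motion": [
    [-0.0456, -0.3464, 0, 0, 0, 0.362, -1],
    [-0.0456, -0.3464, 0, 0, 0, 0.362, -1],
    [-0.0456, -0.3464, 0, 0, 0, 0.362, -1],
    [-0.0456, -0.3464, 0, 0, 0, 0.362, -1],
    [-0.0456, -0.3464, 0, 0, 0, 0.362, -1],
    [-0.0456, -0.3464, 0, 0, 0, 0.362, -1],
    [-0.0456, -0.3464, 0, 0, 0, 0.362, -1],
    [-0.0456, -0.3464, 0, 0, 0, 0.362, -1]
  ]
}}

```text
time_s: 7.78
ee_pos: [597.1, 46.7, 125.9]
ee_rot: [180.0, -0.0, 132.5]
force: [-0.6, -0.2, -2.0]
gripper_width: 13.7
gripper_force: 35.0
```

```bash
python3 -c "
from workcell import env
s=env.state();print(s['ee_pos'],s['ee_rot'],s['force'],s['qvel'].round(2),s['qpos'].round(1),s['torque'])"
```

```text
[597.05352704  46.66170064 125.86102457] [ 1.79997254e+02 -6.14523309e-03  1.32487323e+02] [-0.56968232 -0.21734505 -1.98413426] [-0.33 -0.1   0.    0.    0.01  0.05] [  3.4  24.2  93.9   0.   61.9 -39.1] [-0.00645421 -0.00497843  0.00170148]
```

Call:
{"name": "send_rows", "arguments": {
  "motion": [
    [0, 0, -0.02, 0, 0, 0, -1],
    [0, 0, -0.035, 0, 0, 0, -1],
    [0, 0, -0.045, 0, 0, 0, -1],
    [0, 0, -0.055, 0, 0, 0, -1],
    [0, 0, -0.06, 0, 0, 0, -1],
    [0, 0, -0.06, 0, 0, 0, -1]
  ]
}}

```text
time_s: 8.52
ee_pos: [597.0, 45.9, 95.8]
ee_rot: [-180.0, -0.0, 132.4]
force: [-0.6, -0.0, -1.9]
gripper_width: 13.6
gripper_force: 35.0
```

Call:
{"name": "send_rows", "arguments": {
  "motion": [
    [0, 0, -0.004, 0, 0, 0, -1],
    [0, 0, -0.008, 0, 0, 0, -1],
    [0, 0, -0.012, 0, 0, 0, -1],
    [0, 0, -0.012, 0, 0, 0, -1]
  ]
}}

```text
time_s: 9.02
ee_pos: [596.9, 45.9, 89.8]
ee_rot: [-180.0, -0.0, 132.4]
force: [-0.5, 0.2, -0.8]
gripper_width: 13.5
gripper_force: 35.0
```

Past the crest level with no contact, so it has dropped into the slot. Lowering gently to the slot floor.

Call:
{"name": "send_rows", "arguments": {
  "motion": [
    [0, 0, -0.004, 0, 0, 0, -1],
    [0, 0, -0.008, 0, 0, 0, -1],
    [0, 0, -0.01, 0, 0, 0, -1],
    [0, 0, -0.01, 0, 0, 0, -1]
  ]
}}

```text
time_s: 9.52
ee_pos: [597.0, 45.9, 84.9]
ee_rot: [-180.0, -0.0, 132.4]
force: [-0.4, -0.0, -0.7]
gripper_width: 14.1
gripper_force: 35.0
```

Call:
{"name": "send_rows", "arguments": {
  "motion": [
    [0, 0, -0.002, 0, 0, 0, -1],
    [0, 0, -0.004, 0, 0, 0, -1],
    [0, 0, -0.004, 0, 0, 0, -1]
  ]
}}

```text
time_s: 9.9
ee_pos: [596.9, 45.9, 82.9]
ee_rot: [-180.0, -0.0, 132.4]
force: [0.1, -0.2, -1.9]
gripper_width: 13.8
gripper_force: 35.0
```

Mid-slot is expected at TCP z ≈ 82.8, and it is there with no load. Screwing clockwise 60°, sinking 5 mm.

Call:
{"name": "send_rows", "arguments": {
  "motion": [
    [0, 0, -0.00125, 0, 0, -0.125, -1],
    [0, 0, -0.0025, 0, 0, -0.25, -1],
    [0, 0, -0.00375, 0, 0, -0.375, -1],
    [0, 0, -0.005, 0, 0, -0.5, -1],
    [0, 0, -0.005, 0, 0, -0.5, -1]
  ]
}}

```text
time_s: 10.52
ee_pos: [597.0, 45.9, 80.5]
ee_rot: [180.0, 0.0, 102.5]
force: [-0.6, -0.2, -0.9]
gripper_width: 13.8
gripper_force: 35.0
```

Call:
{"name": "send_rows", "arguments": {
  "motion": [
    [0, 0, -0.00125, 0, 0, -0.125, -1],
    [0, 0, -0.0025, 0, 0, -0.25, -1],
    [0, 0, -0.00375, 0, 0, -0.375, -1],
    [0, 0, -0.005, 0, 0, -0.5, -1],
    [0, 0, -0.005, 0, 0, -0.5, -1]
  ]
}}

```text
time_s: 11.15
ee_pos: [597.3, 45.9, 78.3]
ee_rot: [180.0, -0.0, 72.6]
force: [0.4, -0.5, -0.4]
gripper_width: 14.0
gripper_force: 35.0
```

```bash
cat > st.py <<'E'
from workcell import env
s=env.state();print(s['time_s'],s['ee_pos'].round(2),s['ee_rot'].round(2),s['force'].round(2),s['torque'].round(3),s['gripper_width'])
E
python3 st.py
```

```text
11.15 [597.25  45.87  78.26] [ 1.7996e+02 -1.0000e-02  7.2610e+01] [ 0.41 -0.53 -0.35] [-0.093  0.117  0.074] 13.985186181153697
```

Call:
{"name": "send_rows", "arguments": {
  "motion": [
    [0, 0, -0.0005, 0, 0, -0.05, -1],
    [0, 0, -0.001, 0, 0, -0.1, -1],
    [0, 0, -0.0015, 0, 0, -0.15, -1],
    [0, 0, -0.0015, 0, 0, -0.15, -1]
  ]
}}

```text
time_s: 11.65
ee_pos: [597.2, 45.9, 77.4]
ee_rot: [180.0, -0.0, 63.6]
force: [0.7, 0.2, 1.1]
gripper_width: 13.9
gripper_force: 35.0
```

```bash
python3 st.py
```

```text
11.65 [597.19  45.87  77.42] [ 1.7997e+02 -1.0000e-02  6.3610e+01] [0.68 0.16 1.13] [-0.077  0.137  0.002] 13.857248709158466
```

Call:
{"name": "send_rows", "arguments": {
  "motion": [
    [0, 0, -0.0005, 0, 0, -0.05, -1],
    [0, 0, -0.001, 0, 0, -0.1, -1],
    [0, 0, -0.001, 0, 0, -0.1, -1]
  ]
}}

```text
time_s: 12.02
ee_pos: [597.3, 45.9, 77.4]
ee_rot: [180.0, -0.0, 57.6]
force: [-0.3, 0.7, 3.4]
gripper_width: 13.6
gripper_force: 35.0
```

```bash
python3 st.py
```

```text
12.025 [597.3   45.92  77.36] [ 1.7995e+02 -3.0000e-02  5.7580e+01] [-0.3   0.74  3.45] [-0.108  0.253  0.043] 13.581327006966275
```

It has stopped at z 77.4, about 3.4 mm above home, with the force rising, so it looks like a lid that stops short. I'll snug it slightly to confirm.

Call:
{"name": "send_rows", "arguments": {
  "motion": [
    [0, 0, -0.0008, 0, 0, -0.02, -1],
    [0, 0, -0.0015, 0, 0, -0.03, -1],
    [0, 0, -0.0015, 0, 0, -0.03, -1]
  ]
}}

```text
time_s: 12.4
ee_pos: [597.4, 45.9, 77.3]
ee_rot: [179.9, -0.0, 55.7]
force: [-1.8, -0.2, 8.3]
gripper_width: 13.8
gripper_force: 35.0
```

```bash
python3 st.py
```

```text
12.4 [597.36  45.9   77.34] [ 1.7993e+02 -4.0000e-02  5.5730e+01] [-1.82 -0.24  8.33] [-0.166  0.526 -0.012] 13.755783905530127
```

Call:
{"name": "send_rows", "arguments": {
  "motion": [
    [0, 0, 0, 0, 0, -0.02, -1],
    [0, 0, 0, 0, 0, -0.04, -1],
    [0, 0, 0, 0, 0, -0.04, -1]
  ]
}}

```text
time_s: 12.78
ee_pos: [597.4, 45.9, 77.3]
ee_rot: [179.9, -0.1, 53.3]
force: [-1.8, 0.1, 7.6]
gripper_width: 13.6
gripper_force: 35.0
```

```bash
python3 st.py
```

```text
12.775 [597.42  45.91  77.32] [ 1.7993e+02 -5.0000e-02  5.3330e+01] [-1.85  0.13  7.64] [-0.089  0.46   0.014] 13.55614839087537
```

Call:
{"name": "send_rows", "arguments": {
  "motion": [
    [0, 0, 0, 0, 0, -0.02, -1],
    [0, 0, 0, 0, 0, -0.035, -1],
    [0, 0, 0, 0, 0, -0.035, -1]
  ]
}}

```text
time_s: 13.15
ee_pos: [597.4, 45.9, 77.3]
ee_rot: [179.9, -0.1, 51.2]
force: [-1.7, -1.0, 7.7]
gripper_width: 14.0
gripper_force: 35.0
```

```bash
python3 st.py
```

```text
13.15 [597.44  45.91  77.33] [ 1.7993e+02 -6.0000e-02  5.1240e+01] [-1.65 -0.99  7.65] [-0.127  0.47   0.05 ] 14.048482081227782
```

Call:
{"name": "send_rows", "arguments": {
  "motion": [
    [0, 0, 0, 0, 0, -0.02, -1],
    [0, 0, 0, 0, 0, -0.04, -1],
    [0, 0, 0, 0, 0, -0.04, -1]
  ]
}}

```text
time_s: 13.52
ee_pos: [597.4, 46.0, 77.3]
ee_rot: [179.9, -0.1, 48.8]
force: [-2.3, -0.6, 8.3]
gripper_width: 13.6
gripper_force: 35.0
```

```bash
python3 st.py
```

```text
13.525 [597.43  45.95  77.31] [ 1.7993e+02 -6.0000e-02  4.8830e+01] [-2.33 -0.58  8.31] [-0.058  0.485  0.032] 13.584748737088724
```

Call:
{"name": "send_rows", "arguments": {
  "motion": [
    [0, 0, 0, 0, 0, -0.02, -1],
    [0, 0, 0, 0, 0, -0.04, -1],
    [0, 0, 0, 0, 0, -0.04, -1]
  ]
}}

```text
time_s: 13.9
ee_pos: [597.4, 46.0, 77.3]
ee_rot: [179.9, -0.1, 46.4]
force: [-2.0, 0.4, 7.3]
gripper_width: 14.3
gripper_force: 35.0
```

```bash
python3 st.py
```

```text
13.9 [597.42  46.02  77.33] [ 1.7994e+02 -7.0000e-02  4.6440e+01] [-2.03  0.39  7.26] [-0.076  0.482  0.037] 14.26530354387139
```

The torque stays near zero after the stop. Before turning further I'll check whether the lid has shifted in the fingers.

```bash
python3 snap.py w6; python3 - <<'E'
import pickle,cv2
from h import *
from workcell import env
print(env.state()["torque"],env.state()["force"])
o=[]
for n in("w5","w6"):
    s,f=pickle.load(open(n+".pkl","rb"))
    z=f["depth"];v,u=np.nonzero((z>0)&(z<260));zz=z[v,u];W=(np.c_[(u-f["cx"])/f["fx"]*zz,(v-f["cy"])/f["fy"]*zz,zz])
    Tc=np.array(f["T_tool_cam"]);P=W@Tc[:3,:3].T+Tc[:3,3]
    m=(abs(P[:,1])<10)&(P[:,0]>23.2-2)&(P[:,0]<23.5+8)&(P[:,2]<45)
    pl=P[(abs(P[:,1])<4)&(P[:,0]>16)&(P[:,0]<21)&(P[:,2]>-3)&(P[:,2]<12)]
    print(n,"plate z in tool",np.median(pl[:,2]) if len(pl) else None,len(pl),"skirt front x",[(b,np.median(P[(abs(P[:,1])<5)&(abs(P[:,2]-b)<1.5)&(P[:,0]>10)][:,0]).round(2)) for b in(8,14,20,26,32)])
    o.append(f["pixels"][200:400,210:450,::-1])
cv2.imwrite("pics/w56.png",cv2.resize(np.hstack(o),None,fx=1.66,fy=1.66))
E
```

```text
13.9 [597.42  46.02  77.33] [ 1.7994e+02 -7.0000e-02  4.6440e+01] [ 0.06  0.01  0.02  0.02 -0.04 -0.2 ]
[-0.0874015   0.51712668  0.07393684] [-1.45137633 -0.32651548  7.53524557]
w5 plate z in tool 1.855020381467611 152 skirt front x [(8, np.float64(22.13)), (14, np.float64(22.43)), (20, np.float64(22.55)), (26, np.float64(22.63)), (32, np.float64(22.78))]
w6 plate z in tool 2.3893030729906712 60 skirt front x [(8, np.float64(22.79)), (14, np.float64(23.17)), (20, np.float64(23.34)), (26, np.float64(23.38)), (32, np.float64(23.49))]
```

View pics/w56.png

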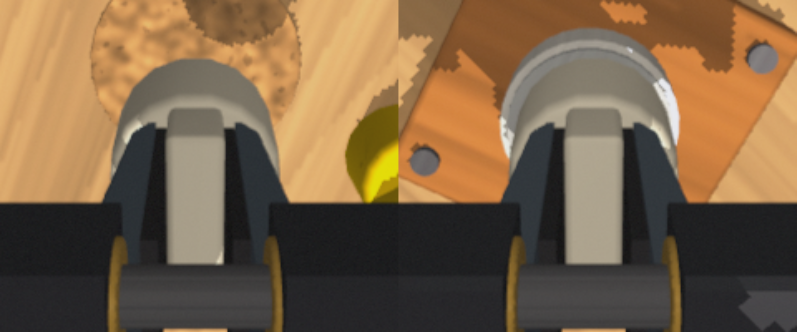

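The lid still sits square in the grip (right half), and the shoulder ring is visible below the rim and not pressed. Taking it up a little more in small steps, reading the torque.

Call:
{"name": "send_rows", "arguments": {
  "motion": [
    [0, 0, 0, 0, 0, -0.01, -1],
    [0, 0, 0, 0, 0, -0.02, -1],
    [0, 0, 0, 0, 0, -0.02, -1]
  ]
}}

```text
time_s: 14.32
ee_pos: [597.4, 46.0, 77.3]
ee_rot: [179.9, -0.1, 45.2]
force: [-1.4, 0.2, 8.2]
gripper_width: 13.5
gripper_force: 35.0
```

```bash
python3 st.py
```

```text
14.325 [597.41  46.03  77.32] [ 1.7995e+02 -7.0000e-02  4.5240e+01] [-1.43  0.24  8.19] [-0.044  0.504  0.058] 13.519468823707433
```

Call:
{"name": "send_rows", "arguments": {
  "motion": [
    [0, 0, 0, 0, 0, -0.01, -1],
    [0, 0, 0, 0, 0, -0.02, -1],
    [0, 0, 0, 0, 0, -0.02, -1]
  ]
}}

```text
time_s: 14.7
ee_pos: [597.4, 46.1, 77.3]
ee_rot: [179.9, -0.1, 44.0]
force: [-1.8, 0.9, 7.3]
gripper_width: 13.8
gripper_force: 35.0
```

```bash
python3 st.py
```

```text
14.7 [597.41  46.07  77.33] [ 1.7995e+02 -7.0000e-02  4.4040e+01] [-1.79  0.88  7.26] [-0.023  0.443  0.116] 13.795094835898265
```

Call:
{"name": "send_rows", "arguments": {
  "motion": [
    [0, 0, 0, 0, 0, -0.01, -1],
    [0, 0, 0, 0, 0, -0.015, -1],
    [0, 0, 0, 0, 0, -0.015, -1]
  ]
}}

```text
time_s: 15.08
ee_pos: [597.4, 46.1, 77.3]
ee_rot: [179.9, -0.1, 43.2]
force: [-0.7, 0.2, 8.3]
gripper_width: 13.5
gripper_force: 35.0
```

```bash
python3 st.py; sleep 0; python3 -c "
from workcell import env,eyes
import numpy as np
L=[]
for i in range(3): eyes.grab_frame('top');s=env.state();L.append(np.r_[s['force'],s['torque']])
print(np.mean(L,0).round(3))"
```

```text
15.075 [597.38  46.07  77.32] [ 1.7995e+02 -7.0000e-02  4.3150e+01] [-0.72  0.21  8.34] [-0.023  0.552  0.102] 13.53139306735653
[-1.451  0.248  7.665 -0.04   0.517  0.13 ]
```

Call:
{"name": "send_rows", "arguments": {
  "motion": [
    [0, 0, 0, 0, 0, -0.01, -1],
    [0, 0, 0, 0, 0, -0.02, -1],
    [0, 0, 0, 0, 0, -0.02, -1]
  ]
}}

```text
time_s: 15.6
ee_pos: [597.4, 46.1, 77.3]
ee_rot: [180.0, -0.1, 42.0]
force: [-1.9, 0.4, 7.3]
gripper_width: 14.2
gripper_force: 35.0
```

```bash
python3 -c "
from workcell import env,eyes
import numpy as np
L=[]
for i in range(4): eyes.grab_frame('top');s=env.state();L.append(np.r_[s['force'],s['torque']])
print(np.mean(L,0).round(3),s['ee_pos'],s['ee_rot'])"
```

```text
[-1.643  0.512  7.908 -0.028  0.532  0.142] [597.40834907  46.07516283  77.30860989] [ 1.79950493e+02 -7.02736654e-02  4.19565811e+01]
```

The torque has risen to 0.14 Nm on top of about 9 N axial, so the lid is snug and stopped short at 3.3 mm above home. Next I'll relieve the push and unscrew.

Call:
{"name": "send_rows", "arguments": {
  "motion": [
    [0, 0, 0.0013, 0, 0, 0.05, -1],
    [0, 0, 0.0026, 0, 0, 0.1, -1],
    [0, 0, 0.0026, 0, 0, 0.2, -1],
    [0, 0, 0.0026, 0, 0, 0.3, -1],
    [0, 0, 0.003, 0, 0, 0.4, -1],
    [0, 0, 0.004, 0, 0, 0.5, -1],
    [0, 0, 0.004, 0, 0, 0.5, -1]
  ]
}}

```text
time_s: 16.68
ee_pos: [596.8, 45.9, 77.5]
ee_rot: [-180.0, 0.0, 71.8]
force: [-0.1, -0.4, -1.7]
gripper_width: 13.6
gripper_force: 35.0
```

```bash
python3 st.py
```

```text
16.675 [596.76  45.91  77.52] [-1.7997e+02  1.0000e-02  7.1830e+01] [-0.09 -0.43 -1.67] [-0.073  0.086 -0.027] 13.604717132117536
```

Call:
{"name": "send_rows", "arguments": {
  "motion": [
    [0, 0, 0.0012, 0, 0, 0.14, -1],
    [0, 0, 0.0024, 0, 0, 0.28, -1],
    [0, 0, 0.0036, 0, 0, 0.42, -1],
    [0, 0, 0.005, 0, 0, 0.56, -1],
    [0, 0, 0.0064, 0, 0, 0.7, -1],
    [0, 0, 0.0078, 0, 0, 0.84, -1],
    [0, 0, 0.0092, 0, 0, 0.98, -1],
    [0, 0, 0.0096, 0, 0, 1, -1],
    [0, 0, 0.0096, 0, 0, 1, -1]
  ]
}}

```text
time_s: 17.8
ee_pos: [596.9, 45.9, 82.6]
ee_rot: [-180.0, -0.0, 131.7]
force: [-0.2, 0.2, -0.9]
gripper_width: 13.6
gripper_force: 35.0
```

```bash
python3 st.py
```

```text
17.8 [596.91  45.91  82.59] [-1.7999e+02 -1.0000e-02  1.3170e+02] [-0.15  0.17 -0.9 ] [-0.015 -0.049 -0.019] 13.645016063232578
```

Free. Lifting straight up, gently at first.

Call:
{"name": "send_rows", "arguments": {
  "motion": [
    [0, 0, 0.004, 0, 0, 0, -1],
    [0, 0, 0.008, 0, 0, 0, -1],
    [0, 0, 0.014, 0, 0, 0, -1],
    [0, 0, 0.014, 0, 0, 0, -1]
  ]
}}

```text
time_s: 18.3
ee_pos: [597.3, 45.9, 90.2]
ee_rot: [180.0, 0.0, 131.8]
force: [-0.5, 0.3, -1.1]
gripper_width: 13.7
gripper_force: 35.0
```

```bash
python3 st.py
```

```text
18.3 [597.27  45.9   90.19] [1.7996e+02 3.0000e-02 1.3181e+02] [-0.47  0.26 -1.06] [-0.041  0.013  0.028] 13.66524982529657
```

Call:
{"name": "send_rows", "arguments": {
  "motion": [
    [0, 0, 0.03, 0, 0, 0, -1],
    [0, 0, 0.08, 0, 0, 0, -1],
    [0, 0, 0.1, 0, 0, 0, -1],
    [0.01, -0.1, 0.1, 0, 0, 0, -1],
    [0.01, -0.18, 0.1, 0, 0, 0, -1],
    [0.01, -0.18, 0.1, 0, 0, 0, -1],
    [0.01, -0.18, 0.1, 0, 0, 0, -1]
  ]
}}

```text
time_s: 19.18
ee_pos: [601.8, -43.8, 139.8]
ee_rot: [180.0, -0.0, 131.8]
force: [1.1, 0.6, -1.7]
gripper_width: 13.8
gripper_force: 35.0
```

```bash
python3 snap.py w7; python3 - <<'E'
import pickle,cv2
from h import *
s,f=pickle.load(open("w7.pkl","rb"));T=toolT(s);R,t=cam(f,T)
def pr(n,s,f):
    T=toolT(s);R,t=cam(f,T);z=f["depth"];v,u=np.nonzero(z>0);zz=z[v,u];W=(np.c_[(u-f["cx"])/f["fx"]*zz,(v-f["cy"])/f["fy"]*zz,zz]-t)@R
    r=np.hypot(W[:,0]-597,W[:,1]-45.9);g=W[:,2]
    b=np.median(g[(r>35)&(r<50)&(g<30)])
    k=lambda a,c,lo,hi:(np.median(g[(r>=a)&(r<c)&(g>lo)&(g<hi)])-b,((r>=a)&(r<c)&(g>lo)&(g<hi)).sum())
    print(n,"pin",k(0,4,40,80),"nose",k(6,9,40,80),"ring",k(20,26,28,45),"shoulder",k(26.9,29,28,45))
pr("w2",*pickle.load(open("w2.pkl","rb")));pr("w3",*pickle.load(open("w3.pkl","rb")));pr("w7",s,f)
u,v=proj(f,[[597,46,60]],T)[0].astype(int);print(u,v)
c=f["pixels"][max(v-60,0):v+60,max(u-80,0):u+80,::-1];cv2.imwrite("pics/w7c.png",cv2.resize(c,None,fx=4,fy=4,interpolation=2))
# dish and tray from the top camera, at rim height
d=pickle.load(open("f0.pkl","rb"))
def circ(p):
    A=np.c_[2*p,np.ones(len(p))];x=np.linalg.lstsq(A,(p**2).sum(1),rcond=None)[0];return x[:2],np.sqrt(x[2]+x[:2]@x[:2])
for n,p in(("top",(402,251)),("scene",(236,266))):
    g=d[n];hsv=cv2.cvtColor(g["pixels"],cv2.COLOR_RGB2HSV)
    M=cv2.inRange(hsv,(0,130,60),(11,255,255));_,L=cv2.connectedComponents(M);k=L[p[1],p[0]]
    c=cv2.convexHull(max(cv2.findContours((L==k).astype(np.uint8),0,1)[0],key=len))[:,0];print(n,k,circ(ray(g,c,18)[:,:2]))
E
```

```text
19.175 [601.84 -43.8  139.76] [ 1.7999e+02 -4.0000e-02  1.3179e+02] [ 1.1   0.06 -0.05 -0.11 -0.04 -0.09]
w2 pin (np.float64(44.33484116471386), np.int64(135)) nose (np.float64(41.90650019172361), np.int64(384)) ring (np.float64(18.5048363075079), np.int64(2015)) shoulder (np.float64(15.974975741322638), np.int64(756))
w3 pin (np.float64(44.66459420227085), np.int64(141)) nose (np.float64(41.80138660743271), np.int64(385)) ring (np.float64(18.473481996030287), np.int64(2023)) shoulder (np.float64(16.008293581912632), np.int64(788))
w7 pin (np.float64(42.09342921142355), np.int64(159)) nose (np.float64(41.879473028887176), np.int64(446)) ring (np.float64(18.527247173467202), np.int64(2292)) shoulder (np.float64(15.982753433043953), np.int64(910))
426 134
top 24 (array([ 629.29850736, -207.98544662]), np.float64(63.142380360323024))
scene 251 (array([ 632.78555527, -212.57799063]), np.float64(64.37545337783637))
```

View pics/w7c.png

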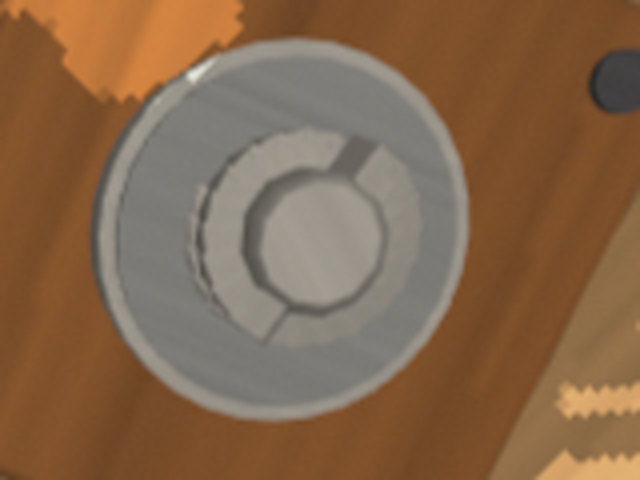

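The nose pin is flush now: 0.2 mm proud, against 2.5 mm before. The ring is still 2.5 mm up. In the picture the nose is smooth around (315,240), so the lid goes in the clay dish, about (630,−209). I'll move over it and refine.

Call:
{"name": "send_rows", "arguments": {
  "motion": [
    [0.02, -0.11, 0, 0, 0, 0, -1],
    [0.04, -0.22, 0, 0, 0, 0, -1],
    [0.056, -0.33, 0, 0, 0, 0, -1],
    [0.056, -0.33, 0, 0, 0, 0, -1],
    [0.056, -0.33, 0, 0, 0, 0, -1],
    [0.056, -0.33, 0, 0, 0, 0, -1]
  ]
}}

```text
time_s: 19.98
ee_pos: [630.1, -207.2, 139.8]
ee_rot: [180.0, -0.0, 131.9]
force: [0.7, 0.7, -1.6]
gripper_width: 13.8
gripper_force: 35.0
```

```bash
python3 snap.py w8; python3 - <<'E'
import pickle,cv2
from h import *
from scipy.optimize import least_squares
s,f=pickle.load(open("w8.pkl","rb"));T=toolT(s);R,t=cam(f,T)
z=f["depth"];v,u=np.nonzero(z>0);zz=z[v,u];W=(np.c_[(u-f["cx"])/f["fx"]*zz,(v-f["cy"])/f["fy"]*zz,zz]-t)@R
r=np.hypot(W[:,0]-630,W[:,1]+209);m=(r<85)&(W[:,2]>13.5)&(W[:,2]<21)&(r>50)
q=W[m];print(len(q),np.percentile(q[:,2],95))
fit=least_squares(lambda p:np.hypot(q[:,0]-p[0],q[:,1]-p[1])-p[2],[630,-209,63],loss="soft_l1");print(fit.x, np.abs(fit.fun).mean())
g=W[(r<45)&(W[:,2]<12)];print("floor z",np.median(g[:,2]) if len(g) else None)
E
```

```text
19.975 [ 630.06 -207.23  139.81] [ 1.7999e+02 -3.0000e-02  1.3194e+02] [ 0.12 -0.13 -0.09 -0.19 -0.21 -0.09]
3841 17.492832827757706
[ 627.92076126 -211.12418922   61.98701813] 1.5381890456344918
floor z 4.579179464630125
```

Call:
{"name": "send_rows", "arguments": {
  "motion": [
    [-0.004, -0.003, -0.06, 0, 0, 0, -1],
    [-0.004, -0.003, -0.12, 0, 0, 0, -1],
    [-0.004, -0.003, -0.16, 0, 0, 0, -1],
    [-0.004, -0.003, -0.175, 0, 0, 0, -1],
    [-0.004, -0.003, -0.182, 0, 0, 0, -1],
    [-0.004, -0.003, -0.185, 0, 0, 0, -1],
    [-0.004, -0.003, -0.186, 0, 0, 0, -1],
    [-0.004, -0.003, -0.187, 0, 0, 0, -1],
    [-0.004, -0.003, -0.187, 0, 0, 0, -1]
  ]
}}

```text
time_s: 21.15
ee_pos: [628.1, -210.7, 46.5]
ee_rot: [180.0, 0.0, 131.8]
force: [-0.4, -0.7, -1.3]
gripper_width: 13.6
gripper_force: 35.0
```

```bash
python3 st.py
```

```text
21.15 [ 628.09 -210.69   46.52] [1.7998e+02 2.0000e-02 1.3182e+02] [-0.35 -0.72 -1.34] [-0.041  0.002 -0.026] 13.562578696840742
```

Lowering by small steps to contact.

Call:
{"name": "send_rows", "arguments": {
  "motion": [
    [0, 0, -0.001, 0, 0, 0, -1],
    [0, 0, -0.002, 0, 0, 0, -1],
    [0, 0, -0.002, 0, 0, 0, -1]
  ]
}}

```text
time_s: 21.52
ee_pos: [628.1, -210.7, 46.0]
ee_rot: [180.0, 0.0, 131.8]
force: [-1.6, 0.1, 4.6]
gripper_width: 14.0
gripper_force: 35.0
```

```bash
python3 st.py
```

```text
21.525 [ 628.13 -210.72   45.97] [1.7998e+02 3.0000e-02 1.3182e+02] [-1.55  0.12  4.62] [0.08  0.262 0.044] 13.982714203679873
```

It is resting on the dish floor. Opening, then lifting away.

Call:
{"name": "send_rows", "arguments": {
  "motion": [
    [0, 0, 0.001, 0, 0, 0, -1],
    [0, 0, 0.001, 0, 0, 0, -0.3],
    [0, 0, 0.001, 0, 0, 0, -0.3],
    [0, 0, 0.001, 0, 0, 0, -0.3],
    [0, 0, 0.001, 0, 0, 0, -0.3],
    [0, 0, 0.02, 0, 0, 0, -0.3],
    [0, 0, 0.06, 0, 0, 0, -0.3],
    [0, 0, 0.14, 0, 0, 0, -0.3],
    [0, 0, 0.24, 0, 0, 0, -0.3],
    [0, 0, 0.3, 0, 0, 0, -0.3],
    [0, 0, 0.3, 0, 0, 0, -0.3],
    [0, 0, 0.3, 0, 0, 0, -0.3],
    [0, 0, 0.3, 0, 0, 0, -0.3],
    [0, 0, 0.3, 0, 0, 0, -0.3],
    [0, 0, 0.3, 0, 0, 0, -0.3]
  ]
}}

```text
time_s: 23.4
ee_pos: [627.8, -210.5, 194.6]
ee_rot: [-180.0, -0.1, 131.8]
force: [-0.0, 0.6, -0.6]
gripper_width: 31.9
gripper_force: 0.0
```

```bash
python3 snap.py w9; python3 - <<'E'
import pickle,cv2
import numpy as np
from workcell import eyes
a=cv2.imread("pics/w9.png")[:360];t=eyes.grab_frame("scene")["pixels"][:,:,::-1][130:340,80:520]
a=cv2.resize(a,(440,248));cv2.imwrite("pics/fin.png",np.vstack([a,t]))
E
```

```text
23.4 [ 627.84 -210.51  194.57] [-1.7997e+02 -6.0000e-02  1.3183e+02] [-0.04 -0.24 -0.25  0.05  0.03 -0.07]
```

View pics/fin.png

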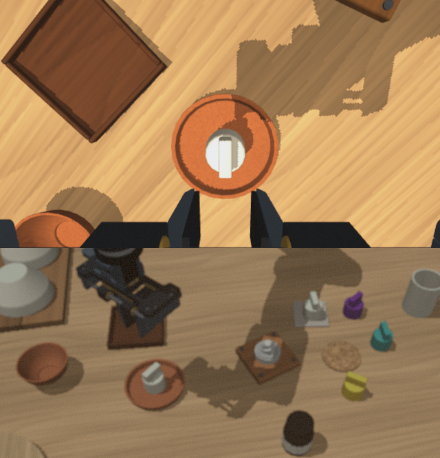

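The lid stands upright in the middle of the clay dish (225,150). The mat is empty, and the other lid, mug, jar and bowl haven't moved. Handing in.

```bash
python3 -c "
from workcell import env
print(env.job_done())"
```

```text
the job is handed in; nothing more can be done
None
```

The lid stopped about 3.3 mm short of home and pressed the nose pin flush, so I unscrewed it, set it upright near the middle of the clay dish and handed the job in at about 23 s.

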